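Open the code lock of a book transport case

ROBOT

A 6-joint arm with a two-finger parallel gripper is mounted at the origin on the work surface. World frame = base frame: x ahead of the robot, y to its left, z up, the work surface at z = 0. Lengths are in mm, angles in rad, forces in N, time in s.
With the tool pointing down it reaches from about 300 to 750 mm from the base axis. Payload 8.5 kg.
Tool frame: the origin (TCP) lies between the finger pads; the fingertips stand 8 mm ahead of it and the grasp point (between the pads) lies 11 mm behind it (r.tcp_to_tips is the distance from the TCP to the fingertips, in mm); z points along the fingers, y is the direction in which the jaws open and shut (so a half turn about z gives the same grasp; the last joint's range is limited). The gripper opens to 88 mm and grips with 3 to 60 N. Pads are 18 mm wide; open, the fingers measure 123 mm over their backs; the gripper's body (75 mm by 187 mm) begins 45 mm behind the grasp point.
Start: joints at [-1.525, 0.381, 1.297, -0, 1.464, -0.215], TCP at [141.814, -531.384, 215.948] pointing down, gripper open.
Joint ranges: [-3.11, 3.11], [-0.89, 2.33], [0.22, 2.48], [-1.42, 4.56], [0.17, 2.85], [-2.88, 2.88]. Speed limits (rad/s): [2.39, 2.39, 3.14, 3.14, 3.14, 3.14].

INTERFACE

Orientations are given as a unit quaternion [w, x, y, z].
In Python, from bench import r gives the robot as it stands. Calls block until the motion is done:
- r.reach(position, orientation): joint-space move of the TCP to a pose.
- r.move_linear(position, frame=None, velocity=150, f_stop=None): straight line of the TCP; frame=None keeps the orientation; velocity is the mean speed in mm/s. With f_stop (N) it stops when the force on the tool has changed by that much, and returns True; else False.
- r.move_j(angles): joint-space move.
- r.gripper_to(opening): finger opening in mm; the grip force is fixed at half the most; returns when the fingers have stopped.
- r.pause(seconds).
- r.solve_ik(position, orientation): joint angles nearest the present ones, or None.
- r.get_obs(): the state.
- r.grab_frame(name): name is "side" or "top" or "wrist"; returns a dict with "img" (400x640x3 uint8, red, green, blue), "depth" (400x640 float32, mm along the optical axis (not along the pixel's ray), 0 where there is no reading), "intrinsics" (3x3 intrinsics, pixels), "dist" ([k1, k2, p1, p2, k3] as OpenCV has them; the pictures are not rectified), "view" (4x4, takes a point from world to camera coordinates); the wrist camera has in their place "mount" (4x4, takes a point from camera to tool coordinates, whose origin is the TCP and whose axes are the flange's). Camera axes: x right, y down, z forward; pixel columns grow to the right and rows downward; lengths in mm; the calibration is good to about 2 mm. A picture is of the moment at which its call begins: read the wrist's pose just before it.
A pose or a line that the arm cannot do raises r.MotionError and nothing moves.
- r.close_job(): hands the job in, once; it reports no verdict.
The state is a dict: "time_s": time; "joints": joint angles; "joint_velocities": joint speeds; "tau": joint torques, N m; "position": TCP position; "ee_rot": TCP orientation; "wrist_force": force on the tool from outside, world axes, zero at the start; "ft_torque": the same for the moment, N m; "opening": finger opening in mm.
Only numpy, scipy, OpenCV 4.12 (cv2) and the standard library are available. Lean on these libraries where they do the work, as an engineer would, in place of code of your own. Each camera call takes 0.05 s, during which the arm holds its last target. There are 200 camera calls.

TASK

Unlock the book transport case: roll its three thumbwheels to the code 4-7-2 (left, middle, right, as seen from the robot), one at a time and in that order, leaving the other wheels as they are, then slide the orange release bar fully home towards the wheels without forcing it. Leave the wheels on the code and the bar home, and do not shift the loupe, the small book or the jar.

Things in the scene. Friction and masses are not known exactly. Their poses are not given: they have to be found in the camera images.
- case: Grey book transport case, 260 x 320 x 110 mm (case x, y, z), fixed on the table. Origin: centre of its underside. Its +x points from the carrying handle side (towards the robot, give or take the yaw) to the far side, +y to the left, +z up; its lid is flat, 110 mm above the table. The code lock is set into the lid: an orange release bar nearer the robot and, 90 mm behind it, three white thumbwheels side by side.
- top_left (a point): Topmost point of the left thumbwheel, middle of its tread, 13 mm above the lid (fixed to the case; it does not turn with the wheel; axes as the case). The wheel has a 26 mm radius, is 26 mm wide, its axle lies along case y 26 mm below this point; the wheels stand 58 mm apart, centre to centre. Only its upper 13 mm stand out of the lid.
- top_middle (a point): Topmost point of the middle thumbwheel; else as top_left.
- top_right (a point): Topmost point of the right thumbwheel; else as top_left.
- wheel_left (a joint): The left thumbwheel (left and right as seen from the robot, looking over the orange bar at the wheels). Joint value in rad, unlimited, it wraps round: digit d stands exactly at the top when the value is d x 0.6283 (plus or minus any whole turn of 6.283). The value grows when the top of the wheel is rolled away from the robot (case +x). No detents: it can stop between digits, has light friction (about 1.5 N at the rim starts it) and stays where it is left.
- wheel_middle (a joint): The middle thumbwheel (left and right as seen from the robot, looking over the orange bar at the wheels). Joint value in rad, unlimited, it wraps round: digit d stands exactly at the top when the value is d x 0.6283 (plus or minus any whole turn of 6.283). The value grows when the top of the wheel is rolled away from the robot (case +x). No detents: it can stop between digits, has light friction (about 1.5 N at the rim starts it) and stays where it is left.
- wheel_right (a joint): The right thumbwheel (left and right as seen from the robot, looking over the orange bar at the wheels). Joint value in rad, unlimited, it wraps round: digit d stands exactly at the top when the value is d x 0.6283 (plus or minus any whole turn of 6.283). The value grows when the top of the wheel is rolled away from the robot (case +x). No detents: it can stop between digits, has light friction (about 1.5 N at the rim starts it) and stays where it is left.
- zero_middle (a point): The printed digit 0 on the tread of the middle wheel, 26 mm from its axle; turns with the wheel (it tells whether the wheel has been disturbed). Black digits 11 mm tall are printed round the tread in order 0 to 9, 36 degrees apart; the digit at the very top, in line with the red index marks on the lid, is the one set. As a wheel is rolled away from the robot the digits coming up to the top count upwards.
- zero_right (a point): The printed digit 0 on the tread of the right wheel; else as zero_middle.
- bar_face (a point): Centre of the flat near face (facing the handle, case -x) of the orange release bar; moves with it. The bar is 90 mm long (case y), 12 mm thick (case x) and stands from 1.5 mm to 19.5 mm above the lid; this point is 10.5 mm above the lid and 96 mm in front of the wheel tops at the start.
- bar (a joint): The release bar's slide in m: 0 locked (start), 0.020 fully home, towards the wheels (case +x). Inside, a pin for each wheel enters the gate of its wheel: the bar stops hard after about 3 mm unless every wheel stands within about 14 degrees (0.24 rad) of its code digit; within that it slips in and centres the wheel. Moving it takes about 2 to 4 N; it stays where it is left. As it slides, a red flap uncovers a green field beside it.
- small_book_centre (a point): Bystander: centre of a small ochre book, 150 x 100 x 35 mm, lying loose on the table to the left of the case.
- loupe_centre (a point): Bystander: centre of a black loupe, 38 mm in diameter, 34 mm tall, standing loose on the case lid near its far right corner.
- paste_jar_centre (a point): Bystander: centre of an amber jar, 56 mm in diameter, 70 mm tall, standing loose on the table to the right of the case.

How it is judged:
By the outcome, as a careful person would: the job done as asked, in the order asked, and still so for the second after the job is handed in, with the robot touching nothing.
It also fails if it takes over 64 s, if anything falls off the work surface, if the arm or the gripper's body presses on something with over 40 N, if the wrist force passes 120 N, or if a joint passes its speed limit or range.

## Working session

There is one attempt and no reset: what is moved stays moved. The work goes in short steps, each a Python script; the robot and the scene stay as the last script left them, time stands still between calls to the robot, and variables do not carry over. Pictures are saved under pics/ and viewed, about 8 in all and at most 12, crops included, and the job is handed in when it is done.

```bash
mkdir -p pics; ls; cat > h.py <<'E'
import numpy as np, cv2
from bench import r
def save(f,n): cv2.imwrite(f'pics/{n}.png',cv2.cvtColor(f['img'],cv2.COLOR_RGB2BGR))
E
python3 - <<'E'
from h import *
o=r.get_obs();print(o)
for n in('top','side'):
    f=r.grab_frame(n);save(f,n+'0');np.savez(n+'0.npz',**f);print(f['intrinsics'],f['dist'],f['view'])
E
```

```text
pics
{'time_s': 0.0, 'joints': array([-1.52533594e+00,  3.81189639e-01,  1.29824553e+00, -1.87849492e-06,
        1.46359046e+00, -2.15277674e-01]), 'joint_velocities': array([ 0.00156588,  0.00010438, -0.00098519, -0.00070672,  0.00082858,
       -0.00080717]), 'tau': array([-1.71504063e-03, -4.37933350e+01, -2.24558312e+01,  7.11695943e-02,
        3.52025649e-02, -9.97281677e-05]), 'position': array([ 141.78135918, -531.09317118,  215.34634478]), 'ee_rot': array([-7.13982605e-04,  9.91513719e-01,  1.30000119e-01,  5.98322428e-05]), 'wrist_force': array([-0.26941332,  0.1026232 ,  0.81646879]), 'ft_torque': array([-0.07881591,  0.0027913 , -0.02246787]), 'opening': 88.5676708563263}
[[424.92566879   0.         316.06697718]
 [  0.         424.92566879 191.19607686]
 [  0.           0.           1.        ]] [-0.10864356  0.          0.          0.          0.        ] [[-1.53723991e-02 -9.99857439e-01 -6.98506044e-03  8.44275615e+01]
 [-9.80643911e-01  1.64400365e-02 -1.95108292e-01  6.38073071e+02]
 [ 1.95195312e-01  3.85057445e-03 -9.80756832e-01  8.73136984e+02]
 [ 0.00000000e+00  0.00000000e+00  0.00000000e+00  1.00000000e+00]]
[[470.36457296   0.         312.56900527]
 [  0.         470.36457296 193.75518184]
 [  0.           0.           1.        ]] [-0.08191695  0.          0.          0.          0.        ] [[ 9.18072874e-01 -3.96155128e-01 -1.42587690e-02 -5.49976853e+02]
 [-1.98233743e-01 -4.27654876e-01 -8.81938031e-01  2.49751704e+02]
 [ 3.43286441e-01  8.12509952e-01 -4.71149655e-01  7.78364148e+02]
 [ 0.00000000e+00  0.00000000e+00  0.00000000e+00  1.00000000e+00]]
```

View pics/top0.png

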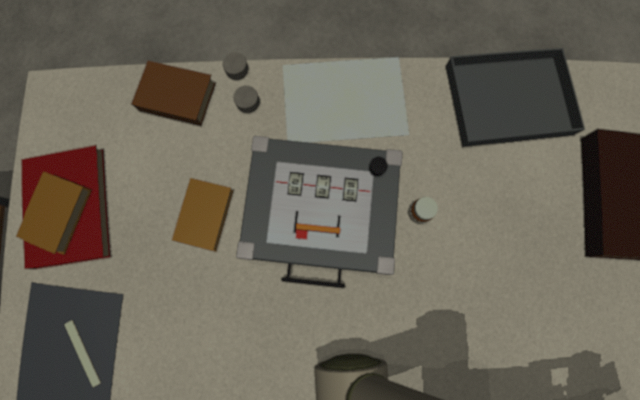

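View pics/side0.png

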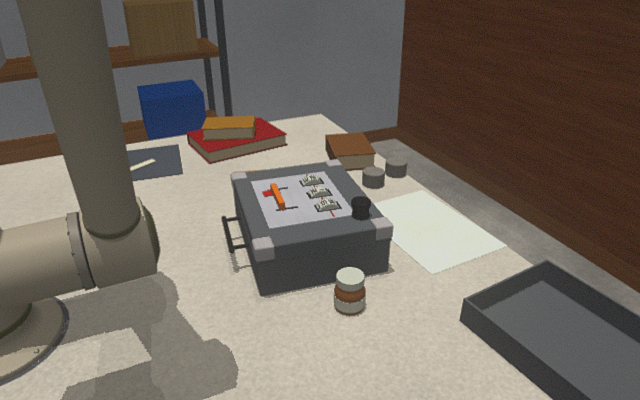

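The top view shows the wheels at about (296,183), (323,186) and (350,189), the bar at (317,229) and the loupe at (378,166). The side view agrees. Next I'll get rough positions and bring the wrist camera above the lock.

```bash
cat >> h.py <<'E'
from scipy.spatial.transform import Rotation as R
def q2R(q): return R.from_quat(np.roll(q,-1)).as_matrix()
def R2q(m): return np.roll(R.from_matrix(m).as_quat(),1)
def cam2world(f,o=None):
    if 'view' in f: return np.linalg.inv(f['view'])
    T=np.eye(4);T[:3,:3]=q2R(o['ee_rot']);T[:3,3]=o['position'];return T@f['mount']
def rays(f,T,px):
    u=cv2.undistortPoints(np.float64(px).reshape(-1,1,2),f['intrinsics'],f['dist'])[:,0]
    return T[:3,3],np.c_[u,np.ones(len(u))]@T[:3,:3].T
def cast(f,T,px,z):
    c,d=rays(f,T,px);return c+d*((z-c[2])/d[:,2])[:,None]
def proj(f,T,P):
    V=np.linalg.inv(T);return cv2.projectPoints(np.float64(P).reshape(-1,1,3),cv2.Rodrigues(V[:3,:3])[0],V[:3,3],f['intrinsics'],f['dist'])[0][:,0]
def down(yaw): # tool z down, jaws (tool y) along: tool x = (cos yaw, sin yaw)
    c,s=np.cos(yaw),np.sin(yaw);return R2q(np.array([[c,s,0],[s,-c,0],[0,0,-1]]))
E
python3 - <<'E'
from h import *
f=dict(np.load('top0.npz'));T=cam2world(f)
print(cast(f,T,[(253,138),(402,151),(392,272),(238,258)],110).round(1))
W=cast(f,T,[(296,183),(323,186),(350,189)],123);print(W.round(1),np.diff(W,axis=0))
print(cast(f,T,[(317,229)],129.5), cast(f,T,[(378,160)],144))
w=r.grab_frame('wrist');print(w['mount'],w['intrinsics'],w['dist'])
M=q2R(r.get_obs()['ee_rot']);print(M.round(2))
for yaw in (0,-.1,np.pi,-.1+np.pi): print(yaw,r.solve_ik([W[1][0]-60,W[1][1],330],down(yaw)))
E
```

```text
[[ 749.2  208.1  110. ]
 [ 714.6 -111.2  110. ]
 [ 460.5  -77.3  110. ]
 [ 493.6  235.6  110. ]]
[[645.4 115.2 123. ]
 [638.1  59.5 123. ]
 [630.9   3.9 123. ]] [[ -7.28686437 -55.72929528   0.        ]
 [ -7.25326468 -55.55805255   0.        ]]
[[548.631647    73.22397385 129.5       ]] [[686.11146331 -53.66674863 144.        ]]
[[ 6.04055866e-04 -9.55349344e-01 -2.95478029e-01  7.60235433e+01]
 [ 9.99999725e-01  4.50125207e-04  5.88974006e-04  9.37371695e-01]
 [-4.29673822e-04 -2.95478304e-01  9.55349354e-01 -1.69004070e+02]
 [ 0.00000000e+00  0.00000000e+00  0.00000000e+00  1.00000000e+00]] [[282.89097748   0.         318.53448633]
 [  0.         282.89097748 201.71536684]
 [  0.           0.           1.        ]] [0.00416959 0.         0.         0.         0.        ]
[[ 0.97  0.26 -0.  ]
 [ 0.26 -0.97  0.  ]
 [ 0.   -0.   -1.  ]]
0 [-1.01101970e-01  3.90313193e-01  9.60395947e-01 -4.44089210e-16
  1.79088351e+00  1.46969436e+00]
-0.1 [-1.01101970e-01  3.90313193e-01  9.60395947e-01 -4.44089210e-16
  1.79088351e+00  1.56969436e+00]
3.141592653589793 [-1.01101970e-01  3.90313193e-01  9.60395947e-01 -4.44089210e-16
  1.79088351e+00 -1.67189830e+00]
3.041592653589793 [-1.01101970e-01  3.90313193e-01  9.60395947e-01 -4.44089210e-16
  1.79088351e+00 -1.57189830e+00]
```

```bash
cat >> h.py <<'E'
def look(n,pos,yaw):
    r.reach(pos,down(yaw)); r.pause(.3); return snap(n)
def snap(n):
    o=r.get_obs();f=r.grab_frame('wrist');save(f,n);T=cam2world(f,o);np.savez(n+'.npz',T=T,**f);print(n,'t',o['time_s'],o['position'].round(1));return f,T
E
python3 - <<'E'
from h import *
r.gripper_to(0) if False else None
f,T=look('w0',[585,66,185],-.115)
c=f['img'][0:330,120:520]
cv2.imwrite('pics/w0c.png',cv2.cvtColor(cv2.resize(c,None,fx=1.8,fy=1.8,interpolation=cv2.INTER_CUBIC),cv2.COLOR_RGB2BGR))
E
```

```text
w0 t 3.0833 [585.   65.7 185. ]
```

View pics/w0c.png

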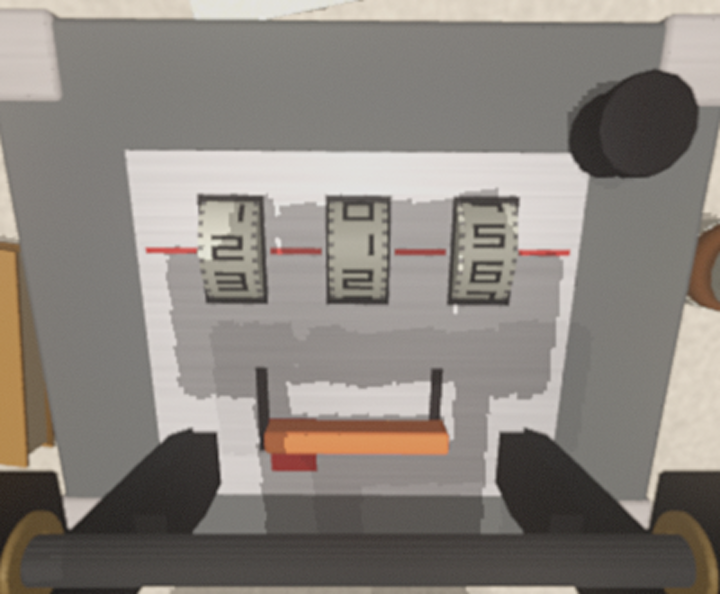

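The wrist view shows digit 2 on the left, 1 in the middle and between 5 and 6 (about 5.4) on the right. The red index line runs from (146,250) to (570,253) in the crop. The bar's top face spans rows 433–454, columns 265–448. From this I'll work out the lock frame.

```bash
python3 - <<'E'
from h import *
d=dict(np.load('w0.npz'));T=d['T'];f=d
img=d['img'].astype(int);R_,G,B=img[...,0],img[...,1],img[...,2]
P=lambda a:np.array(a)/1.8+[120,0]
# red index line
m=(R_>G+60)&(B>G-25)&(abs(np.arange(400)-139)[:,None]<8)
ys,xs=np.nonzero(m);print(len(xs),xs.min(),xs.max())
L=cast(f,T,np.c_[xs,ys],110)[:,:2];vx,vy,x0,y0=cv2.fitLine(L.astype(np.float32),cv2.DIST_HUBER,0,.01,.01).ravel()
print('red yaw',np.arctan2(-vx*np.sign(vy),abs(vy)),(x0,y0), cast(f,T,P([(146,250),(570,253)]),110))
print('wheels',cast(f,T,P([(233.5,251),(358,251),(485.5,251)]),123).round(1))
# orange bar
m=((R_>G+50)&(G>B+15)&(R_>120)).astype(np.uint8);m[:225]=0;m[260:]=0;m[:,:255]=0;m[:,380:]=0
ys,xs=np.nonzero(m);print('bar',xs.min(),xs.max(),ys.min(),ys.max())
e=np.array([(x,np.nonzero(m[:,x])[0].max()+.5) for x in range(xs.min()+3,xs.max()-3)])
E=cast(f,T,e,129.5)[:,:2];vx,vy,x0,y0=cv2.fitLine(E.astype(np.float32),cv2.DIST_HUBER,0,.01,.01).ravel()
print('bar yaw',np.arctan2(-vx*np.sign(vy),abs(vy)),(x0,y0));print(cast(f,T,P([(265,454),(448,454)]),129.5))
w=d['depth'];print('depth lid/wheels (world z):')
for p in P([(233,251),(358,251),(485,251),(300,340),(200,250),(356,443)]):
    u,v=p.round().astype(int);c,dd=rays(f,T,[p]);print((c+dd[0]*np.median(w[v-1:v+2,u-1:u+2])).round(1))
E
```

```text
299 201 436
red yaw -0.11981029 (np.float32(640.9267), np.float32(60.711994)) [[652.36881423 156.55449813 110.        ]
 [628.18737148 -40.99620689 110.        ]]
wheels [[648.  112.7 123. ]
 [641.6  57.8 123. ]
 [635.1   1.5 123. ]]
bar 267 368 235 252
bar yaw -0.11510166 (np.float32(545.23883), np.float32(59.1166))
[[550.87531857 113.91189529 129.5       ]
 [540.60683838  25.14047885 129.5       ]]
depth lid/wheels (world z):
[648.  112.9 123.2]
[641.7  57.8 123.5]
[635.2   1.7 123. ]
[601.3  91.1 111.4]
[650.1 127.3 123.2]
[551.9  69.1 130. ]
```

The frame is consistent: yaw −0.118, middle wheel top (641, 57.8, 123), and predicted bar face (545.7, 69.1) against measured (545.7, 69.5). Next is a first trial stroke on the left wheel with the fingers closed, then an unrolled strip of the treads to measure the values.

```bash
cat >> h.py <<'E'
YAW=-.118; EX=np.array([np.cos(YAW),np.sin(YAW),0]); EY=np.array([-np.sin(YAW),np.cos(YAW),0]); EZ=np.array([0,0,1.])
MID=np.array([641,57.8,123.]); Q=down(YAW)
def pt(k,dx=0,dz=0): return MID+EY*58*(1-k)+EX*dx+EZ*dz   # k=0 left,1 middle,2 right
def strips(f,T,n):
    out=[];ph=np.radians(np.arange(65,-66,-1.))
    for k in range(3):
        g=np.array([pt(k,26*np.sin(p),26*np.cos(p)-26)+EY*y for p in ph for y in np.arange(11,-11,-.25)])
        uv=proj(f,T,g).astype(np.float32).reshape(len(ph),-1,2)
        out.append(cv2.remap(f['img'],uv[...,0],uv[...,1],cv2.INTER_CUBIC))
    for k,s in enumerate(out):
        g=cv2.cvtColor(s,cv2.COLOR_RGB2GRAY)[:,16:-16]; b=cv2.adaptiveThreshold(g,255,cv2.ADAPTIVE_THRESH_MEAN_C,cv2.THRESH_BINARY_INV,41,18)
        b=cv2.morphologyEx(b,cv2.MORPH_CLOSE,np.ones((5,5)))
        _,_,st,c=cv2.connectedComponentsWithStats(b)
        print(n,'wheel',k,[(round(65-(s_[1]+(s_[3]-1)/2),1),int(s_[3]),int(s_[4])) for s_ in st[1:] if s_[4]>60])
    im=np.hstack([cv2.resize(s,None,fx=2.5,fy=4) for s in out]); cv2.line(im,(0,260),(im.shape[1],260),(255,0,0),1)
    cv2.imwrite(f'pics/{n}s.png',cv2.cvtColor(im,cv2.COLOR_RGB2BGR))
def go(p,v=150,f_stop=None): # fingertip position
    return r.move_linear(np.asarray(p)+EZ*r.tcp_to_tips,None,v,f_stop)
E
python3 - <<'E'
from h import *
d=dict(np.load('w0.npz'));strips(d,d['T'],'w0')
r.gripper_to(0)
r.reach(pt(0,-8,25)+EZ*8,Q)
f0=r.get_obs();print(f0['time_s'],f0['wrist_force'])
go(pt(0,-8,6),80)
print(go(pt(0,-8,-4),15,5)); o=r.get_obs();z=o['position'][2]-8;print(o['time_s'],z,o['wrist_force']-f0['wrist_force'])
p=pt(0,8);p[2]=z-.3;go(p,40);o=r.get_obs();print(o['time_s'],o['position']-8*EZ,(o['wrist_force']-f0['wrist_force']))
go(pt(0,8,15),80)
go(pt(1,-56,54),150); r.pause(.2)
f,T=snap('w1');strips(f,T,'w1')
E
```

```text
w0 wheel 0 [(np.float64(61.5), 8, 396), (np.float64(41.0), 21, 212), (np.float64(5.0), 25, 826), (np.float64(-31.5), 24, 785), (np.float64(-63.0), 5, 220)]
w0 wheel 1 [(np.float64(47.0), 31, 859), (np.float64(8.0), 21, 213), (np.float64(-28.0), 25, 761), (np.float64(-60.5), 10, 487)]
w0 wheel 2 [(np.float64(54.5), 22, 850), (np.float64(17.5), 24, 829), (np.float64(-19.5), 24, 818), (np.float64(-54.5), 22, 327)]
4.85 [ 0.09340071 -0.13859131  0.30943822]
False
6.0583 119.07032005791748 [-0.42961977  0.1197411  -0.12835983]
6.6083 [655.82268149 114.4116178  118.56612192] [-0.07765891 -0.15916558  0.40154651]
w1 t 7.9833 [585.6  64.8 184.3]
w1 wheel 0 [(np.float64(61.5), 8, 410), (np.float64(41.0), 21, 218), (np.float64(5.0), 25, 808), (np.float64(-31.5), 24, 776), (np.float64(-63.0), 5, 208)]
w1 wheel 1 [(np.float64(48.5), 34, 919), (np.float64(8.0), 21, 218), (np.float64(-28.5), 24, 785), (np.float64(-61.0), 9, 456)]
w1 wheel 2 [(np.float64(54.0), 23, 730), (np.float64(17.0), 23, 746), (np.float64(-19.0), 25, 835), (np.float64(-54.5), 22, 326)]
```

```bash
python3 - <<'E'
from h import *
print(r.tcp_to_tips, r.get_obs()['opening'])
E
cp pics/w1.png pics/w1v.png
```

```text
8.0 0.23239813330775239
```

View pics/w1v.png

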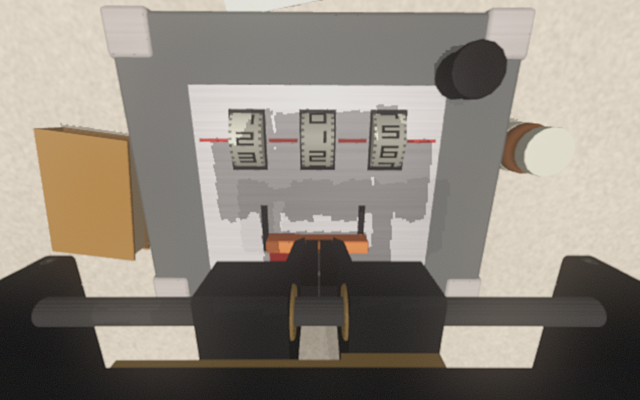

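The view shows the closed fingers at (320,245) and the wheels unmoved. No contact was made, so I'll probe for the real contact height at the left wheel's top.

```bash
python3 - <<'E'
from h import *
go(pt(0,0,8),200);f0=r.get_obs()['wrist_force']
print(go(pt(0,0,-11),20,4)); o=r.get_obs();print(o['time_s'],o['position']-8*EZ-pt(0),o['wrist_force']-f0)
f=r.grab_frame('side');save(f,'s1');uv=proj(f,cam2world(f),[pt(0)])[0];print(uv)
x,y=uv.astype(int);cv2.imwrite('pics/s1c.png',cv2.cvtColor(cv2.resize(f['img'][y-60:y+60,x-80:x+80],None,fx=4.5,fy=4.5,interpolation=cv2.INTER_CUBIC),cv2.COLOR_RGB2BGR))
E
```

```text
False
9.75 [  0.07988889   0.0170077  -10.8379213 ] [-1.03617057  0.97778784 -1.01017732]
[311.34746816 177.19506904]
```

View pics/s1c.png

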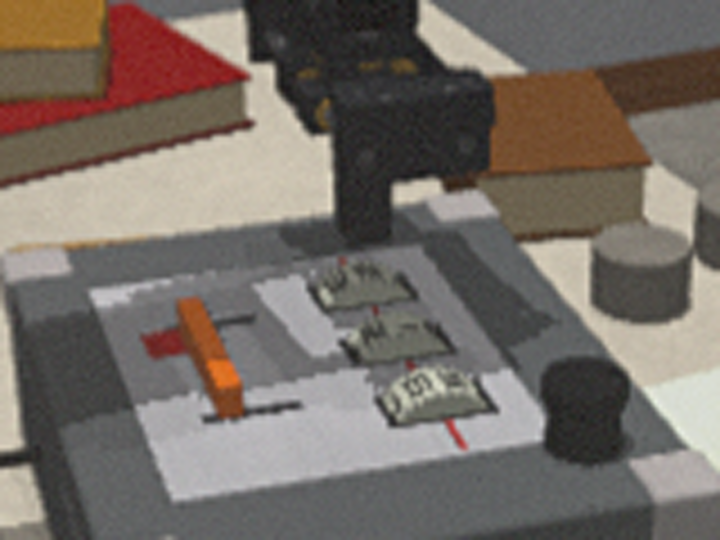

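The side view shows the finger still well clear of the wheel, at crop (365,240), although the nominal tips should be 11 mm below its top. The real tip seems shorter than stated, so I'll measure it from the wrist and side depth.

```bash
python3 - <<'E'
from h import *
for n in('w0','w1'):
    d=dict(np.load(n+'.npz'));D=d['depth'];vs,us=np.mgrid[225:300:1,200:440:1]
    u=cv2.undistortPoints(np.float64(np.c_[us.ravel(),vs.ravel()])[:,None],d['intrinsics'],d['dist'])[:,0]
    z=D[225:300,200:440].ravel();P=np.c_[u*z[:,None],z]@d['mount'][:3,:3].T+d['mount'][:3,3]
    k=(z>0)&(P[:,2]<30);P=P[k];i=np.argsort(-P[:,2]);print(n,P[i[:200:20]].round(1))
o=r.get_obs();f=r.grab_frame('side');T=cam2world(f);D=f['depth'];x,y=311,177
vs,us=np.mgrid[y-60:y+10,x-40:x+40];c,d=rays(f,T,np.c_[us.ravel(),vs.ravel()])
P=c+d*D[vs,us].ravel()[:,None]; q=P-o['position'];k=(abs(q[:,0])<30)&(abs(q[:,1])<40);q=q[k];print(q[q[:,2]>2-8][np.argsort(q[q[:,2]>-6][:,2])[:12]].round(1))
img=f['img'].astype(int);
for v in range(y-30,y+6,2): 
    u=x+1;c,d=rays(f,T,[(u,v)]);print(v,img[v,u],(c+d[0]*D[v,u]-o['position']).round(1))
E
```

```text
w0 [[  8.5  51.  -21.2]
 [  3.6  45.2 -22.8]
 [ -3.1  45.1 -23.3]
 [ -7.3  45.3 -23.9]
 [  9.2 -46.2 -24.1]
 [ -0.6 -43.  -24.4]
 [  9.4 -48.8 -24.7]
 [  9.1  47.5 -25.1]
 [ 10.4 -50.7 -25.4]
 [ -5.5  45.2 -25.8]]
w1 [[  8.8  -3.7 -21.9]
 [  9.3   3.6 -23.1]
 [  9.1  -5.4 -23.8]
 [ 10.7  10.3 -24.7]
 [  9.2   1.4 -25.4]
 [ 10.7 -10.2 -26.2]
 [  9.2   2.5 -26.7]
 [  9.5   4.1 -27.4]
 [  9.1  -3.  -27.8]
 [  8.8   0.8 -28.4]]
[[-19.2  -3.5  -5.8]
 [ -5.4 -10.1  -5.8]
 [ 18.5 -10.4  -5.7]
 [-19.2  -9.2  -5.6]
 [-17.3 -10.2  -5.6]
 [-16.   16.1  -5.5]
 [  0.4 -13.4  -5.5]
 [-21.4  -8.6  -5.5]
 [ -3.7 -11.7  -5.4]
 [  6.2 -11.1  -5.3]
 [-18.   11.   -5.3]
 [-15.9   4.5  -5.2]]
147 [37 40 41] [-35.1 -89.2 114. ]
149 [41 42 42] [-32.3 -82.6 106.9]
151 [62 60 60] [-31.7 -80.9 102. ]
153 [52 48 49] [-32.5 -82.6  98.6]
155 [43 41 42] [-32.7 -83.   94.5]
157 [40 38 41] [-32.2 -81.5  89.6]
159 [40 42 41] [ -4.2 -15.2  53.4]
161 [41 35 40] [ -4.1 -14.8  48.7]
163 [44 41 47] [ -4.3 -15.   44.1]
165 [46 38 41] [ -4.9 -16.3  40.1]
167 [40 40 38] [ -4.3 -14.7  34.6]
169 [45 47 41] [ -2.6 -10.4  27.7]
171 [54 53 55] [23.8 52.4 -9.4]
173 [103 102 101] [19.6 42.6 -9.4]
175 [105 106  98] [ 5.8 10.   2.6]
177 [76 74 70] [1.6 0.2 2.8]
179 [102 103  95] [ -3.2 -10.9   3.9]
181 [109 108 101] [ -3.  -10.4  -1.2]
```

Both depth views put the real fingertips near TCP −21.5 mm, not +8, with a tip about ±9 mm in case x. I'll use the measured offset and find contact by force.

```bash
cat >> h.py <<'E'
TIP=-21.5
def go(p,v=150,f_stop=None): return r.move_linear(np.asarray(p)+EZ*TIP,None,v,f_stop)
def tip(): return r.get_obs()['position']-EZ*TIP
def F(f0): return (r.get_obs()['wrist_force']-f0).round(1)
E
python3 - <<'E'
from h import *
d=dict(np.load('w1.npz'))
for p in[(230,270),(230,280),(300,250),(260,268),(410,268)]:
    u=cv2.undistortPoints(np.float64([[p]]),d['intrinsics'],d['dist'])[0,0];z=d['depth'][p[1],p[0]];print(p,(d['mount'][:3,:3]@(np.r_[u,1]*z)+d['mount'][:3,3]).round(1))
go(pt(0,0,10),150);go(pt(0,-8,4),150);f0=r.get_obs()['wrist_force']
print(go(pt(0,-8,-5),15,3));t=tip();print(t-pt(0),F(f0))
if (t-pt(0))[2]>-4:
    z=t[2]
    p=pt(0,-8);p[2]=z-.4;go(p,15);print('press',F(f0),tip()[2]-z)
    p=pt(0,8);p[2]=z-.4;go(p,40);print('end',F(f0),tip()-pt(0))
go(pt(0,8,15),80);go(pt(1,-56,75),200);r.pause(.15)
f,T=snap('w2');strips(f,T,'w2')
E
```

```text
(230, 270) [ 34.1 -24.1 -98. ]
(230, 280) [  33.6  -22.9 -102.3]
(300, 250) [ 10.5  -8.3 -38.9]
(260, 268) [ 34.5 -15.7 -97.4]
(410, 268) [ 34.2  27.3 -97. ]
True
[-7.5932562   0.90558956 -0.90631238] [ 0.5 -0.9  3.4]
press [-0.1  1.2  4.8] -0.024030325545211895
end [ 1.7 -0.1  4.6] [ 8.51001069 -1.06684557 -0.9393543 ]
w2 t 12.75 [585.6  64.9 175.3]
w2 wheel 0 [(np.float64(62.5), 6, 270), (np.float64(40.5), 24, 556), (np.float64(4.0), 25, 818), (np.float64(-32.0), 21, 527), (np.float64(-62.0), 7, 377)]
w2 wheel 1 [(np.float64(48.5), 34, 963), (np.float64(8.0), 21, 223), (np.float64(-28.5), 24, 791), (np.float64(-60.5), 10, 484)]
w2 wheel 2 [(np.float64(54.0), 23, 796), (np.float64(17.5), 24, 817), (np.float64(-19.5), 24, 829), (np.float64(-55.0), 21, 340)]
```

The stroke works: the left wheel turned 35.5°, exactly 16.1 mm / 26 mm, and the other wheels did not move. I'll use flat strokes to finish the left wheel and check it.

```bash
cat >> h.py <<'E'
def roll(k,deg):
    s=np.radians(deg)*26; n=int(np.ceil(abs(s)/17)); h=s/n/2
    go(pt(k,-h,25),250)
    for i in range(n):
        go(pt(k,-h,4),150);f0=r.get_obs()['wrist_force']
        ok=go(pt(k,-h,-5),15,3);z=tip()[2]
        if not ok: print('no contact',z); break
        x0=(tip()-pt(k))@EX; p=pt(k,x0+2*h);p[2]=z-.5;go(p,45);t=tip()-pt(k);print('stroke',i,F(f0),x0.round(2),(t@EX).round(2),t[2].round(2))
        go(pt(k,h,5),150)
def check(n):
    go(tip()+EZ*12,150);go(pt(1,-56,75)+0*EZ,250);r.pause(.15);f,T=snap(n);strips(f,T,n)
E
python3 - <<'E'
from h import *
roll(0,31.8);check('w3')
E
```

```text
stroke 0 [ 1.2 -1.3  4.7] -6.84 8.88 -0.95
w3 t 15.75 [585.7  65.  175. ]
w3 wheel 0 [(np.float64(62.5), 6, 307), (np.float64(39.5), 24, 680), (np.float64(3.5), 20, 500), (np.float64(-32.5), 24, 772), (np.float64(-63.5), 4, 161)]
w3 wheel 1 [(np.float64(48.5), 34, 930), (np.float64(8.0), 21, 204), (np.float64(-28.0), 25, 760), (np.float64(-60.5), 10, 495)]
w3 wheel 2 [(np.float64(54.0), 23, 774), (np.float64(17.5), 24, 820), (np.float64(-19.5), 24, 841), (np.float64(-55.0), 21, 309)]
```

View pics/w3s.png

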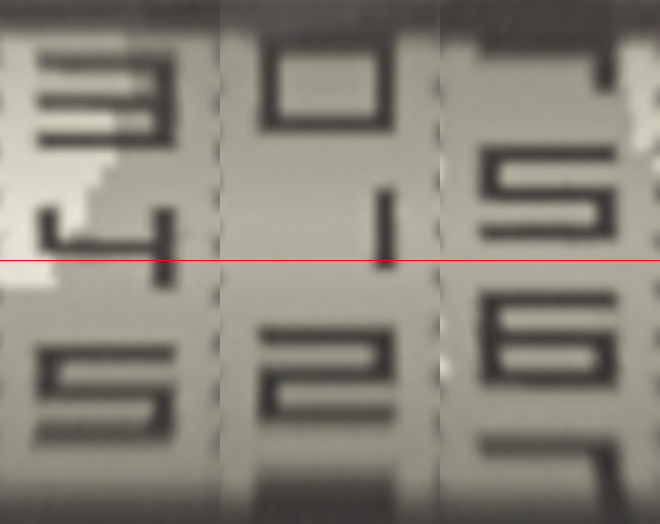

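The left wheel stands on 4 (+3.5°), the middle on 1 (+8°) and the right between 5 and 6. The stroke ran about 3.5° over what I asked for, so I'll ask for less on the middle wheel (−152° needed) and then trim.

```bash
python3 - <<'E'
from h import *
roll(1,-139);check('w4')
E
```

```text
stroke 0 [-2.   2.2  5.8] 8.19 -8.09 -1.01
stroke 1 [-1.1 -0.1  6.6] 7.77 -8.46 -0.99
stroke 2 [-1.7  0.3  7.1] 7.77 -8.34 -0.99
stroke 3 [-1.3 -0.1  8.7] 7.75 -8.36 -0.95
w4 t 22.875 [585.5  64.2 174.6]
w4 wheel 0 [(np.float64(62.5), 6, 177), (np.float64(62.5), 6, 105), (np.float64(50.0), 3, 85), (np.float64(39.0), 23, 602), (np.float64(4.0), 21, 506), (np.float64(-32.5), 24, 762), (np.float64(-63.5), 4, 178)]
w4 wheel 1 [(np.float64(50.5), 30, 808), (np.float64(11.5), 22, 441), (np.float64(-25.5), 24, 935), (np.float64(-59.0), 13, 601)]
w4 wheel 2 [(np.float64(54.0), 23, 785), (np.float64(17.5), 24, 845), (np.float64(-19.5), 24, 823), (np.float64(-54.5), 22, 350)]
```

```bash
python3 - <<'E'
from h import *
roll(1,-9.5);roll(2,-113);check('w5')
E
```

```text
stroke 0 [-0.3 -1.2  6. ] 2.47 -1.91 -0.95
stroke 0 [-0.9  1.9  6.8] 6.81 -6.62 -0.94
stroke 1 [0.3 1.5 6.2] 6.36 -6.75 -0.95
stroke 2 [-1.1 -0.5  7. ] 6.38 -6.72 -0.93
stroke 3 [-2.5  0.8  7.3] 6.34 -6.71 -0.95
w5 t 31.4083 [585.5  63.3 175. ]
w5 wheel 0 [(np.float64(62.5), 6, 165), (np.float64(62.5), 6, 96), (np.float64(50.0), 3, 77), (np.float64(39.0), 23, 631), (np.float64(3.5), 22, 514), (np.float64(-32.5), 24, 770), (np.float64(-63.5), 4, 179)]
w5 wheel 1 [(np.float64(53.5), 4, 85), (np.float64(42.0), 21, 525), (np.float64(7.0), 23, 465), (np.float64(-30.0), 25, 878), (np.float64(-62.0), 7, 310)]
w5 wheel 2 [(np.float64(50.5), 30, 688), (np.float64(10.5), 24, 795), (np.float64(-26.5), 24, 868), (np.float64(-60.0), 11, 306)]
```

View pics/w5s.png

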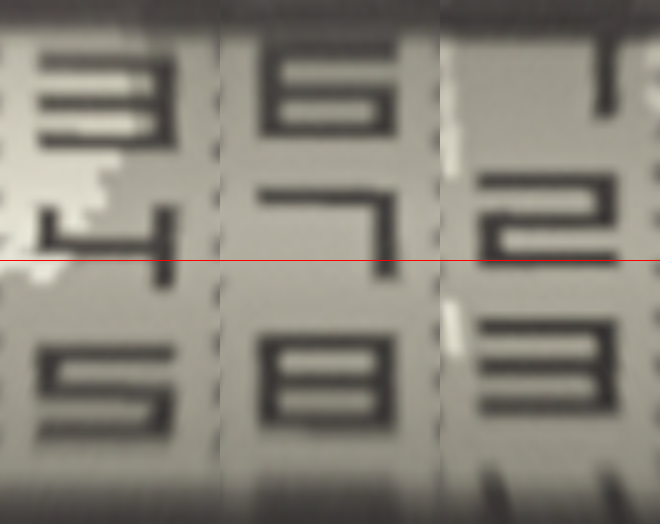

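The strip shows 4 (+3.5°), 7 (+6.5°) and 2 (+10°). I'll trim the right wheel only. The middle is within the 14° gate, and going back to it would break the order.

```bash
python3 - <<'E'
from h import *
roll(2,-13);check('w6')
E
```

```text
stroke 0 [-2.5 -0.6  5.6] 3.29 -2.83 -0.95
w6 t 34.1833 [585.6  63.3 175. ]
w6 wheel 0 [(np.float64(62.5), 6, 167), (np.float64(62.5), 6, 100), (np.float64(50.0), 3, 81), (np.float64(39.0), 23, 626), (np.float64(4.0), 21, 514), (np.float64(-32.5), 24, 777), (np.float64(-63.5), 4, 180)]
w6 wheel 1 [(np.float64(58.5), 14, 151), (np.float64(42.0), 23, 516), (np.float64(7.0), 23, 446), (np.float64(-30.0), 25, 901), (np.float64(-62.0), 7, 323)]
w6 wheel 2 [(np.float64(60.5), 10, 505), (np.float64(36.5), 20, 200), (np.float64(0.5), 24, 793), (np.float64(-35.0), 23, 694)]
```

All three wheels are within the gate (4: +3.5°, 7: +7°, 2: +0.5°). Now I'll push the bar gently.

```bash
python3 - <<'E'
from h import *
go(pt(1,-120,25),200);go(pt(1,-120,-7),100);r.pause(.2)
f0=r.get_obs()['wrist_force']
s=go(pt(1,-84.5,-7),25,9);t=tip()-pt(1);print(s,t@EX,t@EY,t[2],F(f0),r.get_obs()['time_s'])
r.pause(.2);t=tip()-pt(1);print(t@EX,F(f0))
E
```

```text
True -87.30742185277096 -0.05213176337237581 -7.510187962785849 [ 0.9  0.4 -0.9] 36.6833
-87.7482095572689 [-0.5 -0.1 -0.7]
```

```bash
cat > bar.py <<'E'
from h import *
def bar(f,T):
    img=f['img'].astype(int);A,G,B=img[...,0],img[...,1],img[...,2]
    m=((A>G+50)&(G>B+15)&(A>120)).astype(np.uint8)
    n,l,st,_=cv2.connectedComponentsWithStats(m);uv=proj(f,T,[pt(1,-75,6)])[0]
    i=min((i for i in range(1,n) if st[i,4]>200),key=lambda i:np.hypot(st[i,0]+st[i,2]/2-uv[0],st[i,1]+st[i,3]/2-uv[1]));m=l==i
    x0,w=st[i,0],st[i,2];e=np.array([(x,np.nonzero(m[:,x])[0].max()+.5) for x in range(x0+4,x0+w-4)])
    E=cast(f,T,e,129.5)-pt(1);print('near edge x',np.median(E@EX),'y',(E@EY).min(),(E@EY).max())
if __name__=='__main__':
    d=dict(np.load('w0.npz'));bar(d,d['T'])
    go(pt(1,-115,-7),100);go(pt(1,-115,20),150);go(pt(1,-80,80),200);r.pause(.15)
    f,T=snap('w7');strips(f,T,'w7');bar(f,T)
E
python3 bar.py
```

```text
near edge x -95.28742158412751 y -39.91858741961902 41.76035984166517
w7 t 38.2833 [560.4  67.4 179.9]
w7 wheel 0 [(np.float64(63.0), 5, 266), (np.float64(39.5), 24, 735), (np.float64(4.0), 21, 508), (np.float64(-32.0), 25, 879), (np.float64(-62.5), 6, 260)]
w7 wheel 1 [(np.float64(58.5), 14, 154), (np.float64(42.0), 23, 627), (np.float64(7.0), 23, 417), (np.float64(-29.5), 24, 848), (np.float64(-61.0), 9, 456)]
w7 wheel 2 [(np.float64(60.5), 10, 532), (np.float64(37.0), 21, 215), (np.float64(1.0), 25, 940), (np.float64(-35.5), 24, 771), (np.float64(-64.0), 3, 160)]
near edge x -74.88340314803682 y -40.560619820763144 41.59515804001095
```

View pics/w7.png

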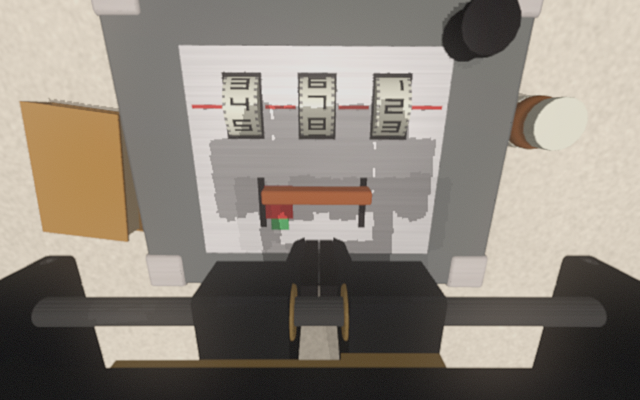

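The wrist view shows the bar at rows 187–204 with green uncovered at (280,224), and the wheels on 4-7-2. The edge measurement gives 20.4 mm of travel, but the finger stopped at about 17.7 mm by its own reckoning. I'll probe again slowly to settle which is right.

```bash
python3 - <<'E'
from bar import *
go(pt(1,-118,22),250);go(pt(1,-105,-7),120);go(pt(1,-94,-7),80);r.pause(.2)
f0=r.get_obs()['wrist_force']
for fs,x in((2.5,-84),(9,-82)):
    s=go(pt(1,x,-7),12,fs);r.pause(.1);t=tip()-pt(1);print(s,t@EX,F(f0)@EX,r.get_obs()['time_s'])
go(pt(1,-105,-7),100);go(pt(1,-115,20),150);go(pt(1,-56,75),250);r.pause(.15)
f,T=snap('w8');strips(f,T,'w8');bar(f,T)
f=r.grab_frame('side');save(f,'s2');T=cam2world(f)
f1=dict(np.load('side0.npz'))
for g in(f1,f):
    h=g['img'].astype(int);m=((h[...,0]>h[...,1]+50)&(h[...,1]>h[...,2]+10)&(h[...,0]>110)).astype(np.uint8);m[:,:240]=0;m[:,330:]=0;m[:170]=0;m[215:]=0
    ys,xs=np.nonzero(m);c=cast(g,T,[(xs.mean(),ys.mean())],122)[0]-pt(1);print('side bar centroid x',c@EX,c@EY,len(xs))
E
```

```text
True -87.52094285608077 -0.2979138223476654 40.375
True -87.60207427069567 0.9812734393005559 40.7667
w8 t 42.0583 [583.9  64.6 174.9]
w8 wheel 0 [(np.float64(62.5), 6, 318), (np.float64(39.0), 23, 626), (np.float64(3.5), 20, 496), (np.float64(-32.5), 24, 782), (np.float64(-64.0), 3, 168)]
w8 wheel 1 [(np.float64(41.5), 22, 571), (np.float64(7.0), 23, 444), (np.float64(-30.0), 25, 904), (np.float64(-62.0), 7, 320)]
w8 wheel 2 [(np.float64(60.5), 10, 519), (np.float64(36.5), 20, 202), (np.float64(0.5), 24, 783), (np.float64(-36.0), 25, 773)]
near edge x -75.11105550661323 y -40.18769052665767 42.11214000343842
side bar centroid x -89.50353513320007 1.0917421783087649 152
side bar centroid x -70.25449979887908 -1.7572553338025931 168
```

A steady stop at the same place, with an even 20 mm in the wrist view and 19 mm in the side view, says the bar is home. Last, I'll check that the bystanders haven't moved and hand in.

```bash
python3 - <<'E'
from h import *
o=r.get_obs();a=dict(np.load('side0.npz'))['img'];b=cv2.imread('pics/s2.png')[...,::-1]
def cen(h,f,box):
    x,y,X,Y=box;ys,xs=np.nonzero(f(h[y:Y,x:X].astype(int)));return round(xs.mean()+x,1),round(ys.mean()+y,1),len(xs)
for n,f,box in(('loupe',lambda h:h.max(2)<50,(345,190,376,222)),('jar',lambda h:(h[...,0]>h[...,2]+45),(325,260,375,320))): print(n,cen(a,f,box),cen(b,f,box))
c=dict(np.load('w0.npz'));d=dict(np.load('w8.npz'))
for g in(c,d):
    h=g['img'].astype(int);m=((h[...,0]>h[...,2]+60)&(h[...,1]>h[...,2]+25)).astype(np.uint8);m[:,160:]=0
    ys,xs=np.nonzero(m);print('book right edge',cast(g,g['T'],[(xs[ys==160].max(),160)],35) if (ys==160).any() else None)
go(tip()+EZ*60,150);r.pause(.3);print(r.get_obs()['time_s'],r.get_obs()['wrist_force']);r.close_job()
E
```

```text
loupe (np.float64(360.3), np.float64(209.4), 237) (np.float64(360.3), np.float64(209.2), 266)
jar (np.float64(348.6), np.float64(293.7), 209) (np.float64(348.4), np.float64(293.7), 213)
book right edge [[636.19112997 273.50268261  35.        ]]
book right edge [[633.89725584 273.75334088  35.        ]]
43.0 [-0.20701508  0.66825618  0.40712147]
the job is handed in; nothing more can be done
```

I rolled the left, middle and right wheels in that order, one at a time, to 4-7-2. I then pushed the orange bar home with a 9 N force stop and handed the job in at 43 s with the arm clear.

**Wheels:** the last check read 4 at +3.5°, 7 at +7° and 2 at +0.5°. All are inside the 14° gate, but the middle one is not exact. I did not go back to it, to keep the order. The bar did not visibly centre the wheels, although the task says it does.

**Bar:** the wrist view gave about 20.2 mm of travel and the side view about 19.3 mm. Green was showing, and a second slow push stopped at the same place.

**Bystanders:** the loupe and jar stayed within 0.2 px in the side view, and the book's edge stayed in place in the wrist view.

**Disagreements:**
- **Fingertip position:** the fingertips measured about 21.5 mm behind the reported TCP, not 8 mm ahead of it. My first two approaches to the left wheel therefore missed and touched nothing. I used the measured offset after that, and contact on the wheels agreed with it to within 1 mm.
- **Short rolls:** some of the short trimming strokes turned a wheel more or less than I commanded, so I corrected from the camera readings.

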